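Tare the workshop scale with a stylus

ROBOT

A 6-joint arm with a two-finger parallel gripper is mounted at the origin on the work surface. World frame = base frame: x ahead of the robot, y to its left, z up, the work surface at z = 0. Lengths are in m, angles in rad, forces in N, time in s.
With the tool pointing down it reaches from about 0.35 to 0.875 m from the base axis. Payload 15.5 kg.
Tool frame: the origin (TCP) lies on the centre line of the jaws, within the pads' length; the fingertips stand 8 mm ahead of it and the grasp point (between the pads) lies 11 mm behind it; y points along the fingers, z is the direction in which the jaws open and shut, and the axes are right-handed (so a half turn about y gives the same grasp; the last joint's range is limited). The gripper opens to 85 mm and grips with 20 to 120 N. Pads are 22 mm wide; open, the fingers measure 114 mm over their backs; the gripper's body (76 mm by 85 mm) begins 54 mm behind the grasp point. The pads swing forward as they close: fully open they stand 13 mm farther back than shut.
Start: joints at [1.016, 0.494, 1.345, -0, 1.302, -0.096], TCP at [0.277, 0.56, 0.239] pointing down, gripper open.
Joint ranges: [-2.91, 2.91], [-0.82, 2.16], [0.22, 2.67], [-1.22, 4.37], [0.12, 2.79], [-3.08, 3.08]. Speed limits (rad/s): [1.89, 1.89, 2.57, 3.01, 3.01, 3.01].

INTERFACE

Orientations are given as a unit quaternion [w, x, y, z].
In Python, from bench import robot gives the robot as it stands.
- The arm moves only by the tool play_rows, never from a script. Its argument "commands" is a list of rows, each a list of 3 entries, a list of its own where there are three numbers: the shift along the tool's x, y, z in mm, then the turn, a rotation vector about the tool's x, y, z in rad, then the closure, from 0 (fully open) to 1 (shut). In form: [[[tx, ty, tz], [rx, ry, rz], hand], ...]. A call has 1 to 8 rows; each row is the pose to reach, as a shift and turn from the pose commanded when the call began, along the tool's axes at that moment; what a row does not reach only later rows make up. A row lasts 1/12 s, in which the tool goes at most 41.7 mm and 7.16 degrees, less where a joint would pass 70% of its speed; a pose out of reach is approached as far as the arm can. A call with a gripper value outside its range is refused whole. The fingers move at their own pace and stop on an object; the grip force is fixed at half the most. Time passes only in rows, so rows that repeat a pose let the fingers close. It gives the time, the measured TCP pose, the force and the opening at its end, in the units of the state.
- robot.get_state(): the state, without advancing time (a new reading comes with each control period).
- robot.capture(name): name is "side" or "top" or "wrist"; returns a dict with "frame" (384x512x3 uint8, red, green, blue), "mtx" (3x3 intrinsics, pixels), "pose" (4x4, takes a point from camera to world coordinates). Camera axes: x right, y down, z forward; pixel columns grow to the right and rows downward; lengths in m; the calibration is good to about 2 mm. A picture is of the moment at which its call begins. There is no depth.
- robot.finish_job(): hands the job in, once; it reports no verdict.
The state is a dict: "time_s": time; "qpos": joint angles; "joint_velocities": joint speeds; "effort": joint torques, N m; "eef_pos": TCP position; "tcp_rot": TCP orientation; "ft_force": force on the tool from outside, world axes, zero at the start; "ft_torque": the same for the moment, N m; "gripper_width": finger opening in m.
Only numpy, scipy, OpenCV 4.12 (cv2) and the standard library are available. Lean on these libraries where they do the work, as an engineer would, in place of code of your own. Each camera call takes 0.05 s, during which the arm holds its last target. There are 200 camera calls.

TASK

Tare the scale for the empty blue tin: slide the tin along the bench, without lifting or tipping it, round whatever stands in the way until it stands wholly on the round steel weighing plate with its yellow rim. Then, with the tin standing free, take the yellow-handled stylus from the rack, hold the green tare button in its recess fully down with the stylus's tip for a good second, and put the stylus back upright in the hole it came from. Do not press the red button, and leave the jar, the tape roll, the carton and the brown-handled awl where they are.

Things in the scene. Friction and masses are not known exactly. Their poses are not given: they have to be found in the camera images.
- tin: Empty round open-topped blue tin, 96 mm in diameter, 50 mm high, wall 3 mm, about 160 g. Origin at the centre of its underside, z up.
- plate: Round steel weighing plate with a yellow rim, 132 mm in diameter, set flush in the bench (things slide onto it without a step). Origin at its centre, on the bench surface.
- console: Grey scale console fixed on the bench, 100 mm (its x) by 130 mm (its y) by 45 mm high, with a dark display on the half towards +x and two recessed buttons on the half towards -x: the green-ringed tare button at x = -22, y = +32 mm and the red-ringed off button at x = -22, y = -32 mm. Origin at the centre of its underside, z up.
- tare_top (a point): Centre of the top of the green tare button's cap. The cap is 11 mm in diameter, at the bottom of a round well 14 mm in diameter, 8 mm below the console's top (37 mm above the bench when up). It moves with the cap.
- tare (a joint): Travel of the green tare button: 0 up, 0.004 m fully down; sprung, about 4 N to push it fully down.
- power_top (a point): Centre of the top of the red off button's cap, which is like the tare button in size and depth.
- power (a joint): Travel of the red off button: 0 up, 0.004 m fully down.
- rack: Pale wooden tool rack fixed on the bench, 46 mm (its x) by 160 mm (its y) by 50 mm high, with two upright holes 13 mm in diameter and 46 mm deep at y = +40 and y = -40 mm. Origin at the centre of its underside, z up.
- stylus: Blunt stylus with a yellow handle and a black collar, 60 g, in one hole of the rack. Shape: steel shank 6 mm across, 40 mm long; above it a collar 23 mm across, 5 mm high, resting on the rack; then a round handle 18 mm across, 55 mm long (100 mm in all; in the rack its top is 110 mm above the bench). Origin at the lower tip of the shank, z along the tool towards the handle.
- awl: Awl with a brown wooden handle and a brass collar, in the other hole of the rack; leave it. Its shape and origin are those of the stylus.
- jar: Jar with a black cap, 56 mm in diameter, 62 mm high; leave it. Origin at the centre of its underside.
- tape: Roll of black tape lying flat, 76 mm outside and 52 mm inside diameter, 22 mm high; leave it. Origin at the centre of its underside.
- carton: Small yellow carton with a red patch, 50 mm (its x) by 80 mm (its y) by 30 mm high; leave it. Origin at the centre of its underside.
Things that resemble listed ones, but are neither listed nor needed, are in the scene too. What is shaped like the stylus but purple is not meant. Of the things that look like the tin, take the one that is farthest from the robot's base at the start.

How it is judged:
By the outcome, as a careful person would: the job done as asked, in the order asked, and still so for the second after the job is handed in, with the robot touching nothing.
It also fails if it takes over 72 s, if anything falls off the work surface, if the arm or the gripper's body presses on something with over 40 N, if the wrist force passes 120 N, or if a joint passes its speed limit or range.

## Working session

There is one attempt and no reset: what is moved stays moved. The work goes in short steps, Python scripts to look and compute and a tool call to move; the robot and the scene stay as the last step left them, time stands still between calls to the robot, and variables do not carry over. Pictures are saved under pics/ and viewed, about 8 in all and at most 12, crops included, and the job is handed in when it is done.

Besides the shell and the picture viewer there is one more tool, called by a JSON object that holds its "name" and its "arguments", one argument or row to a line. play_rows: Moves the arm, as the interface text tells. Its arguments: {"type":"object","properties":{"commands":{"type":"array"}},"required":["commands"]}

```bash
mkdir -p pics
python3 - <<'E'
from bench import robot
import cv2,numpy as np,pickle
s=robot.get_state();print(s)
d={}
for n in("top","side"):
    c=robot.capture(n);d[n]=c;cv2.imwrite(f"pics/{n}0.png",c["frame"][:,:,::-1]);print(n,c["mtx"],c["pose"])
pickle.dump(d,open("c0.pkl","wb"))
a=np.vstack([d["top"]["frame"],d["side"]["frame"]])
cv2.imwrite("pics/top0b.png",cv2.resize(d["top"]["frame"],(800,600),interpolation=cv2.INTER_CUBIC)[:,:,::-1])
cv2.imwrite("pics/side0b.png",cv2.resize(d["side"]["frame"],(800,600),interpolation=cv2.INTER_CUBIC)[:,:,::-1])
E
```

```text
{'time_s': 0.0, 'qpos': array([ 1.01645714e+00,  4.94146982e-01,  1.34612083e+00,  6.18654547e-06,
        1.30249510e+00, -9.55048972e-02]), 'joint_velocities': array([ 5.25828492e-05,  3.77187497e-04,  1.20506177e-03,  3.80736865e-04,
       -2.32565932e-04, -1.03277025e-03]), 'effort': array([ 8.24482031e-04, -8.82195783e+01, -3.83861482e+01, -5.17324611e-05,
        1.02429092e-02, -1.79649614e-04]), 'eef_pos': array([0.27663173, 0.56006456, 0.23872625]), 'tcp_rot': array([-0.68818828,  0.68897113, -0.16093776,  0.16066959]), 'ft_force': array([0.15360995, 0.41257896, 0.6533531 ]), 'ft_torque': array([-0.04434671,  0.01531554, -0.03161397]), 'gripper_width': 0.0856422966054748}
top [[362.61694584   0.         257.83534048]
 [  0.         362.61694584 189.80973954]
 [  0.           0.           1.        ]] [[-0.00422543 -0.99714235  0.0754273   0.40583324]
 [-0.99998804  0.00402746 -0.00277657  0.0836752 ]
 [ 0.00246485 -0.07543813 -0.99714744  0.90554522]
 [ 0.          0.          0.          1.        ]]
side [[445.16310246   0.         251.20589258]
 [  0.         445.16310246 189.55967395]
 [  0.           0.           1.        ]] [[ 0.83383558 -0.29856249  0.4643045  -0.00847061]
 [-0.55190568 -0.43432558  0.71187177 -0.65590089]
 [-0.01087889 -0.8498363  -0.52693445  0.61603104]
 [ 0.          0.          0.          1.        ]]
```

View pics/top0b.png

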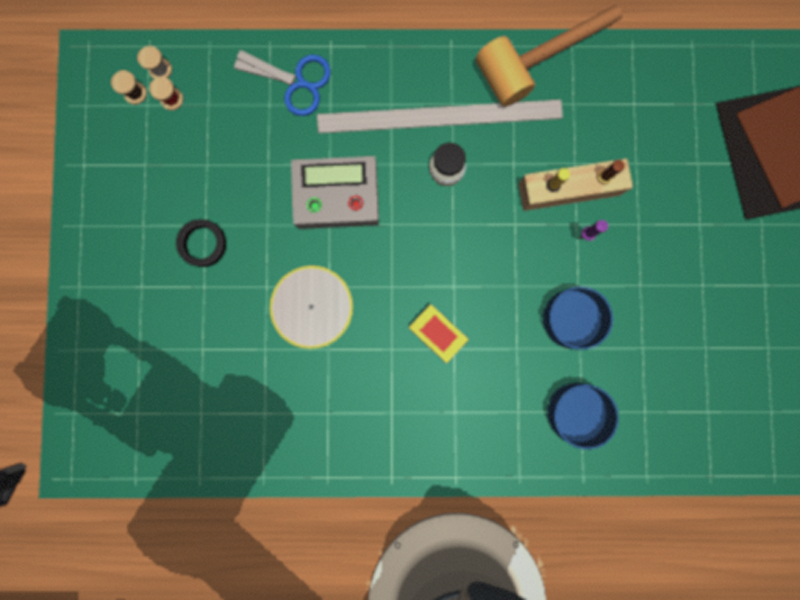

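View pics/side0b.png

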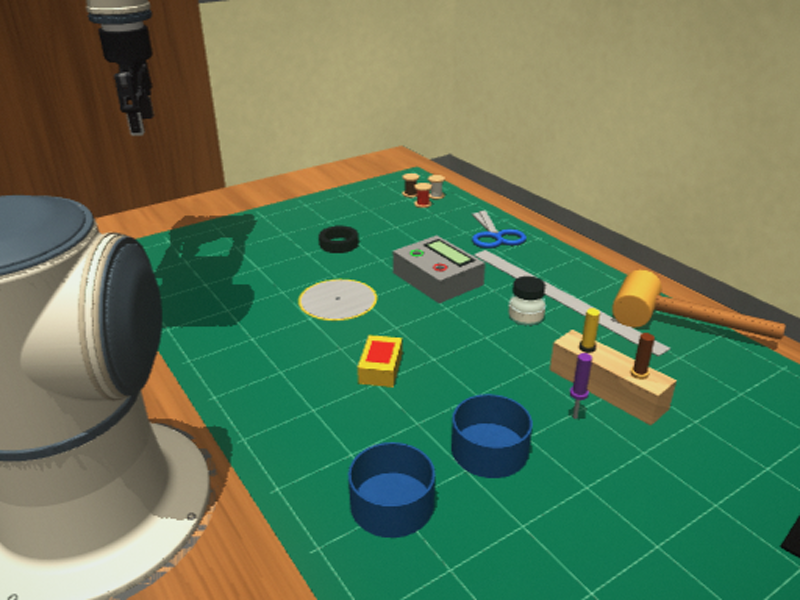

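The top view shows the tins at (578,318) and (584,415), the plate at (311,307), the console at (335,190) with green at (315,206) and red at (356,203), the carton at (438,333), the yellow stylus at (560,180), the awl at (612,172), the purple lookalike at (595,230) and the jar at (449,162). Of the two tins, the one at (578,318) is farther from the base, which sits at about (457,590), so it is the one meant.

```bash
cat > h.py <<'E'
import cv2,numpy as np
def ray(c,u,v,z):
    d=c["pose"][:3,:3]@np.linalg.solve(c["mtx"],[u,v,1.]);o=c["pose"][:3,3]
    return (o+d*(z-o[2])/d[2])
def proj(c,p):
    q=np.linalg.inv(c["pose"])@np.append(p,1);q=c["mtx"]@q[:3];return q[:2]/q[2]
def tri(c1,p1,c2,p2):
    A=[];b=[]
    for c,p in((c1,p1),(c2,p2)):
        d=c["pose"][:3,:3]@np.linalg.solve(c["mtx"],[*p,1.]);d/=np.linalg.norm(d);P=np.eye(3)-np.outer(d,d);A.append(P);b.append(P@c["pose"][:3,3])
    A=np.vstack(A);b=np.hstack(b);return np.linalg.lstsq(A,b,rcond=None)[0]
def blobs(c,lo,hi,amin=15):
    h=cv2.cvtColor(c["frame"],cv2.COLOR_RGB2HSV);m=cv2.inRange(h,np.array(lo),np.array(hi))
    cs=cv2.findContours(m,cv2.RETR_EXTERNAL,cv2.CHAIN_APPROX_NONE)[0]
    return sorted([x for x in cs if cv2.contourArea(x)>=amin],key=cv2.contourArea)[::-1]
E
python3 - <<'E'
import pickle,cv2,numpy as np
from h import *
d=pickle.load(open("c0.pkl","rb"))
R={"blue":((105,120,30),(125,255,255)),"yellow":((22,120,80),(34,255,255)),"red":((0,150,80),(6,255,255)),"green":((50,170,120),(70,255,255)),"wood":((14,60,130),(24,160,255)),"purple":((130,90,40),(160,255,255)),"brown":((0,120,30),(12,255,110)),"grey":((0,0,80),(180,40,220)),"black":((0,0,0),(180,120,40))}
for n in d:
  for k,(lo,hi) in R.items():
    for x in blobs(d[n],lo,hi,6)[:9]:
      r=cv2.minAreaRect(x);
      if n=="side" and k in("wood","grey","black","brown"):continue
      print(n,k,np.round(r[0],1),np.round(r[1],1),round(r[2]),int(cv2.contourArea(x)),"z0",np.round(ray(d[n],*r[0],0)[:2],3))
f=d["top"]["frame"]
cv2.imwrite("pics/crop1.png",np.hstack([cv2.resize(f[90:290,320:430],(396,600),interpolation=2*2),cv2.resize(f[90:290,170:280],(396,600),interpolation=4)])[:,:,::-1])
E
```

```text
top blue [372.5 266. ] [40. 41.] 90 1271 z0 [ 0.285 -0.201]
top blue [369.  203.5] [37. 42.] 90 1202 z0 [ 0.439 -0.197]
top blue [196.3  54.2] [21.3 39.5] 22 668 z0 [0.825 0.238]
top yellow [280.1 213. ] [33.  20.1] 43 625 z0 [0.416 0.026]
top yellow [324.5  41.3] [35.7  8. ] 63 225 z0 [ 0.859 -0.093]
top yellow [359.8 111.8] [6.4 8.5] 45 44 z0 [ 0.673 -0.179]
top red [280.3 213. ] [18.9 11.9] 42 199 z0 [0.416 0.025]
top red [227.5 130.5] [3. 3.] 90 6 z0 [0.625 0.157]
top wood [369.5 116.3] [18.9 66. ] 81 832 z0 [ 0.661 -0.204]
top wood [323.2  42.8] [36.9 23.6] 61 766 z0 [ 0.855 -0.09 ]
top wood [102.7  52.8] [20.6 14.2] 85 170 z0 [0.83  0.479]
top wood [78.5 52. ] [13.4 13.4] 45 142 z0 [0.832 0.541]
top wood [95.3 36.3] [13.4 12.7] 45 140 z0 [0.874 0.5  ]
top wood [332.2 343.2] [17.7  4.2] 45 46 z0 [ 0.1   -0.098]
top wood [346.2 363.2] [13.1  4.1] 67 26 z0 [ 0.053 -0.131]
top wood [87.5 61.8] [ 6.9 13.4] 61 22 z0 [0.806 0.517]
top wood [110.4  65.8] [ 7.2 13.2] 67 22 z0 [0.795 0.458]
top purple [380.2 147.2] [ 7.3 17. ] 61 83 z0 [ 0.581 -0.229]
top brown [491.5  94. ] [76. 39.] 90
[... 1384 characters left out ...]
1.6] [2.2 6.5] 76 6 z0 [ 0.62  -0.555]
side blue [250.5 305.5] [47.3 52.3] 62 863 z0 [ 0.309 -0.162]
side blue [312.8 272.8] [46.  46.7] 45 624 z0 [ 0.461 -0.159]
side blue [319.4 152. ] [ 9.6 33.2] 86 250 z0 [0.824 0.239]
side blue [247.2 340.5] [3.2 5.4] 18 6 z0 [ 0.26  -0.225]
side yellow [242.5 230.4] [26.  31.7] 6 682 z0 [0.42 0.04]
side yellow [377.6 209.5] [ 8.2 25.5] 9 176 z0 [ 0.737 -0.075]
side yellow [410.3 181.4] [ 8.9 18.3] 27 129 z0 [ 0.909 -0.031]
side yellow [215.6 193.3] [21.6 49.1] 88 19 z0 [0.448 0.213]
side red [242.6 224.9] [16.1 13. ] 5 160 z0 [0.432 0.058]
side red [270. 126.] [8. 6.] 90 45 z0 [0.814 0.483]
side purple [371.4 240.4] [11.1 29.4] 5 217 z0 [ 0.635 -0.152]
```

View pics/crop1.png

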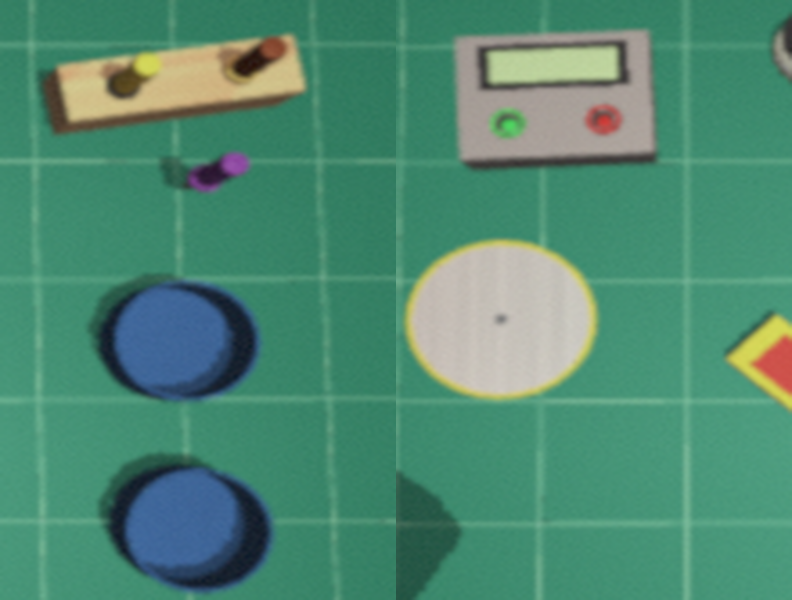

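The crop confirms the choice: the upper tin, with its rim centred near crop (186,341), is the far one. The yellow stylus sits in the rack's left hole, and the purple lookalike stands in front of the rack.

Run:
```python
import pickle,cv2,numpy as np
from h import *
from scipy.spatial.transform import Rotation as Ro
d=pickle.load(open("c0.pkl","rb"));T=d["top"];S=d["side"]
L=lambda x,y:(320+x/3.6-.4,90+y/3-.4);Rr=lambda x,y:(170+(x-396)/3.6-.4,90+y/3-.4)
P=lambda n,p,z:print(n,np.round(ray(T,*p,z),4)[:2])
P("tin rim",L(186,341),.05);P("tin base",L(167,337),0);P("tin2 rim",L(200,529),.05)
P("plate",(198.5,196.5),0)
P("sty top",L(147,65),.11);P("sty collar",L(125,80),.053);P("awl top",L(272,47),.11);P("purple top",L(236,163),.1);P("purple bot",L(203,180),.04)
for q in((55,66),(293,36),(305,92),(70,124)):P("rack",L(*q),.05)
for q in((456,38),(649,30),(656,153),(462,160)):P("con",Rr(*q),.045)
P("green",Rr(509,123),.041);P("red",Rr(604,119),.041)
b=[x for x in blobs(T,(22,120,80),(34,255,255))][0];print([np.round(ray(T,*p,.03)[:2],3) for p in cv2.boxPoints(cv2.minAreaRect(b))])
P("jar top",(449/1.5625,160/1.5625),.062);P("tape",(201/1.5625,243/1.5625),.015)
# sides
print("tri sty top",tri(T,L(147,65),S,(592/1.5625,313/1.5625)),"purple top",tri(T,L(236,163),S,(583.5/1.5625,358/1.5625)))
w,x,y,z=-0.68818828,0.68897113,-0.16093776,0.16066959
print(Ro.from_quat([x,y,z,w]).as_matrix().round(3))
```

```text
tin rim [ 0.4376 -0.1864]
tin base [ 0.4428 -0.1891]
tin2 rim [ 0.2915 -0.1914]
plate [0.4582 0.2296]
sty top [ 0.6414 -0.1489]
sty collar [ 0.6461 -0.1506]
awl top [ 0.6548 -0.2272]
purple top [ 0.5692 -0.2056]
purple bot [ 0.5676 -0.2046]
rack [ 0.6586 -0.1049]
rack [ 0.6826 -0.265 ]
rack [ 0.6367 -0.2715]
rack [ 0.6113 -0.114 ]
con [0.6844 0.2538]
con [0.6905 0.1239]
con [0.5897 0.1193]
con [0.5845 0.2487]
green [0.6155 0.2182]
red [0.6185 0.1544]
[array([0.425, 0.073]), array([0.461, 0.04 ]), array([ 0.406, -0.018]), array([0.371, 0.016])]
jar top [0.6777 0.0103]
tape [0.5597 0.401 ]
tri sty top [ 0.6422347  -0.1500226   0.10288051] purple top [ 0.56877653 -0.20647359  0.09391037]
[[ 0.897 -0.001  0.443]
 [-0.443 -0.001  0.897]
 [-0.    -1.    -0.001]]
```

{"name": "play_rows", "arguments": {
  "commands": [
    [[169,30,-207],[0,-0.459,0],0.4],
    [[169,30,-207],[0,-0.459,0],0.4],
    [[169,30,-207],[0,-0.459,0],0.4],
    [[169,30,-207],[0,-0.459,0],0.4],
    [[169,30,-207],[0,-0.459,0],0.4],
    [[169,30,-207],[0,-0.459,0],0.4],
    [[169,30,-207],[0,-0.459,0],0.4],
    [[169,30,-207],[0,-0.459,0],0.4]
  ]
}}

```text
time_s: 0.77
eef_pos: [0.3365, 0.2961, 0.2087]
tcp_rot: [-0.706, 0.708, -0.001, 0.0]
ft_force: [-0.2, 0.3, 0.1]
gripper_width: 0.0513
```

{"name": "play_rows", "arguments": {
  "commands": [
    [[103,29,-484],[0,0,0],0.4],
    [[103,29,-484],[0,0,0],0.4],
    [[103,29,-484],[0,0,0],0.4],
    [[103,29,-484],[0,0,0],0.4],
    [[103,29,-484],[0,0,0],0.4],
    [[103,29,-484],[0,0,0],0.4],
    [[103,29,-484],[0,0,0],0.4],
    [[103,29,-484],[0,0,0],0.4]
  ]
}}

```text
time_s: 1.43
eef_pos: [0.4062, -0.0273, 0.1898]
tcp_rot: [0.707, -0.707, -0.0, -0.0]
ft_force: [1.9, 0.6, 0.9]
gripper_width: 0.0509
```

{"name": "play_rows", "arguments": {
  "commands": [
    [[33,10,-158],[0,0,0],0.4],
    [[33,10,-158],[0,0,0],0.4],
    [[33,10,-158],[0,0,0],0.4],
    [[33,10,-158],[0,0,0],0.4],
    [[33,10,-158],[0,0,0],0.4],
    [[33,10,-158],[0,0,0],0.4],
    [[33,10,-158],[0,0,0],0.4]
  ]
}}

```text
time_s: 2.02
eef_pos: [0.4388, -0.183, 0.1795]
tcp_rot: [0.707, -0.707, 0.0, 0.0]
ft_force: [-0.2, -0.4, -0.1]
gripper_width: 0.0515
```

Run:
```python
from bench import robot
import cv2,numpy as np
from h import *
s=robot.get_state();print(s["eef_pos"],s["qpos"],s["gripper_width"])
c=robot.capture("wrist");t=robot.capture("top")
print(c["pose"].round(3),c["mtx"].round(0))
cs=[x for x in blobs(c,(105,120,30),(125,255,255),200)]
for x in cs:
    print(np.round(cv2.fitEllipse(x),1).tolist() if 0 else cv2.fitEllipse(x),cv2.contourArea(x))
for p in((.44,-.188,.05),(.44,-.188,0)):print(proj(c,p))
cv2.imwrite("pics/w1.png",np.hstack([c["frame"],t["frame"]])[:,:,::-1][:, :] if 0 else cv2.resize(np.hstack([c["frame"],t["frame"]]),(800,300),interpolation=3)[:,:,::-1])
```

```text
[ 0.43882589 -0.18296879  0.1795042 ] [-5.20857595e-01  3.64601651e-01  1.77877999e+00  2.34604771e-04
  9.99223879e-01 -2.09155579e+00] 0.05152505307839254
[[ 0.     0.958  0.287  0.367]
 [ 1.    -0.001  0.001 -0.183]
 [ 0.001  0.287 -0.958  0.315]
 [ 0.     0.     0.     1.   ]] [[274.   0. 258.]
 [  0. 274. 194.]
 [  0.   0.   1.]]
((252.93356323242188, 184.52740478515625), (90.8382339477539, 93.89949035644531), 97.21857452392578) 6690.5
((248.5557098388672, 33.007991790771484), (84.07453918457031, 107.25022888183594), 90.78044128417969) 5856.5
[253.05041192 188.28320203]
[253.80281605 176.99502069]
```

View pics/w1.png

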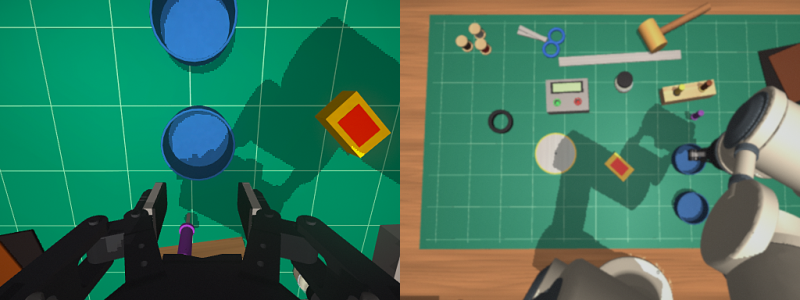

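The wrist view shows the tin rim at (253,185), where my estimate predicted it. I'll go down inside the tin and drag it by its inner wall.

{"name": "play_rows", "arguments": {
  "commands": [
    [[1,60,-5],[0,0,0],0.55],
    [[1,90,-5],[0,0,0],0.55],
    [[1,115,-5],[0,0,0],0.55],
    [[1,135,-5],[0,0,0],0.55],
    [[1,148,-5],[0,0,0],0.55],
    [[1,155,-5],[0,0,0],0.55],
    [[1,155,-5],[0,0,0],0.55]
  ]
}}

```text
time_s: 2.7
eef_pos: [0.4396, -0.1874, 0.024]
tcp_rot: [0.707, -0.707, 0.0, 0.001]
ft_force: [-0.3, -0.7, -0.8]
gripper_width: 0.0382
```

Run:
```python
from bench import robot
import cv2,numpy as np
s=robot.get_state();print(s["eef_pos"],s["ft_force"],s["gripper_width"])
f=robot.capture("side")["frame"]
cv2.imwrite("pics/s2.png",cv2.resize(f[170:350,200:440],(800,600),interpolation=3)[:,:,::-1])
```

```text
[ 0.43960782 -0.18735274  0.02395627] [-0.31244568 -0.68350944 -0.78003521] 0.038155141863328634
```

View pics/s2.png

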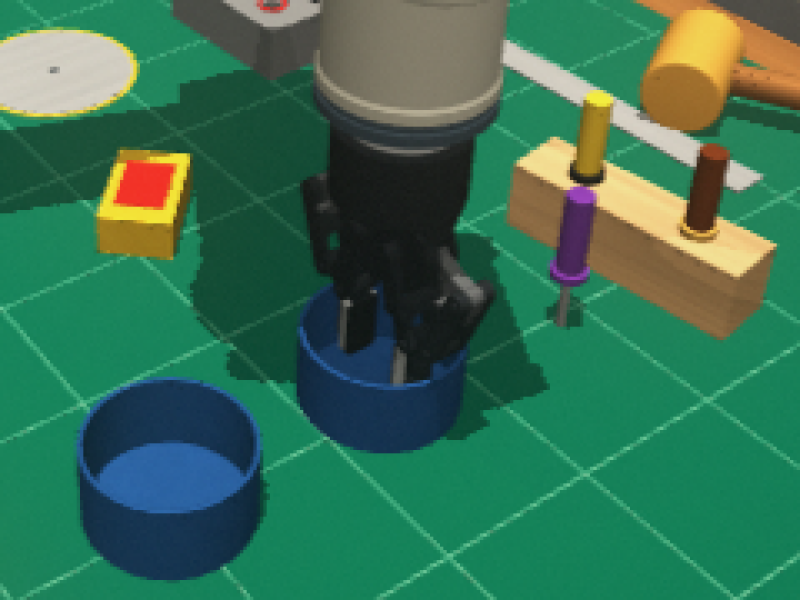

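{"name": "play_rows", "arguments": {
  "commands": [
    [[5,-5,5],[0,0,0],0.55],
    [[12,-5,13],[0,0,0],0.55],
    [[24,-5,25],[0,0,0],0.55],
    [[36,-5,38],[0,0,0],0.55],
    [[48,-5,51],[0,0,0],0.55],
    [[60,-5,64],[0,0,0],0.55],
    [[72,-5,77],[0,0,0],0.55],
    [[84,-5,90],[0,0,0],0.55]
  ]
}}

```text
time_s: 3.42
eef_pos: [0.5255, -0.097, 0.0311]
tcp_rot: [-0.707, 0.707, 0.001, 0.0]
ft_force: [-0.5, -1.2, -0.1]
gripper_width: 0.038
```

{"name": "play_rows", "arguments": {
  "commands": [
    [[12,0,13],[0,0,0],0.55],
    [[24,0,26],[0,0,0],0.55],
    [[36,0,39],[0,0,0],0.55],
    [[48,0,52],[0,0,0],0.55],
    [[48,0,67],[0,0,0],0.55],
    [[46,0,82],[0,0,0],0.55],
    [[44,0,97],[0,0,0],0.55],
    [[42,0,110],[0,0,0],0.55]
  ]
}}

```text
time_s: 4.08
eef_pos: [0.5667, 0.0134, 0.031]
tcp_rot: [-0.707, 0.707, 0.001, 0.0]
ft_force: [0.3, -0.9, 0.9]
gripper_width: 0.0385
```

Run:
```python
from bench import robot
import cv2,numpy as np
s=robot.get_state();print(s["eef_pos"],s["ft_force"],s["gripper_width"])
f=robot.capture("side")["frame"];t=robot.capture("top")["frame"]
cv2.imwrite("pics/s3.png",cv2.resize(np.hstack([f[120:320,180:440],t[60:260,150:410]]),(800,308),interpolation=3)[:,:,::-1])
```

```text
[0.56666256 0.01339295 0.03103691] [ 0.33028197 -0.90221004  0.8808361 ] 0.03850250979957682
```

View pics/s3.png

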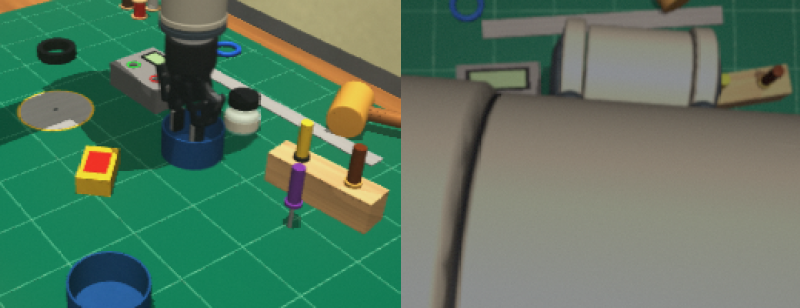

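{"name": "play_rows", "arguments": {
  "commands": [
    [[-12,0,7],[0,0,0],0.55],
    [[-24,0,14],[0,0,0],0.55],
    [[-36,0,22],[0,0,0],0.55],
    [[-48,0,30],[0,0,0],0.55],
    [[-57,0,40],[0,0,0],0.55],
    [[-63,0,55],[0,0,0],0.55],
    [[-68,0,71],[0,0,0],0.55],
    [[-72,0,87],[0,0,0],0.55]
  ]
}}

```text
time_s: 4.85
eef_pos: [0.4939, 0.0992, 0.0302]
tcp_rot: [-0.707, 0.707, 0.0, 0.0]
ft_force: [-0.2, -0.5, 0.5]
gripper_width: 0.0389
```

{"name": "play_rows", "arguments": {
  "commands": [
    [[-7,0,18],[0,0,0],0.55],
    [[-14,0,36],[0,0,0],0.55],
    [[-21,0,54],[0,0,0],0.55],
    [[-28,0,72],[0,0,0],0.55],
    [[-35,0,90],[0,0,0],0.55],
    [[-40,0,105],[0,0,0],0.55],
    [[-44,0,115],[0,0,0],0.55],
    [[-46,0,122],[0,0,0],0.55]
  ]
}}

```text
time_s: 5.52
eef_pos: [0.4476, 0.2216, 0.03]
tcp_rot: [0.707, -0.707, -0.001, 0.0]
ft_force: [-0.1, -0.7, 0.0]
gripper_width: 0.0385
```

Run:
```python
from bench import robot
import cv2,numpy as np,pickle
from h import *
s=robot.get_state();print(s["eef_pos"],s["ft_force"],s["gripper_width"])
d={n:robot.capture(n) for n in("side","wrist")};pickle.dump(d,open("c1.pkl","wb"))
c=d["wrist"]
cv2.imwrite("pics/s4.png",cv2.resize(np.hstack([d["side"]["frame"][80:280,130:390],c["frame"][0:256,90:423]] if 0 else [cv2.resize(d["side"]["frame"][80:280,130:390],(400,308)),cv2.resize(c["frame"],(400,308))]),(800,308))[:,:,::-1])
```

```text
[0.44761889 0.22157915 0.03000925] [-0.07809438 -0.73697475  0.01937726] 0.038516461714784435
```

View pics/s4.png

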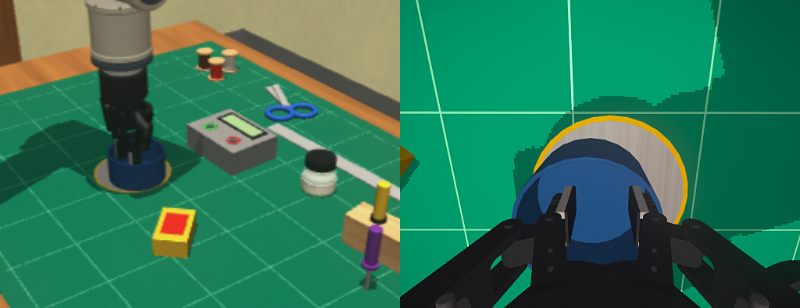

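Run:
```python
import pickle,cv2,numpy as np
from h import *
d=pickle.load(open("c1.pkl","rb"));c=d["wrist"]
W=lambda x,y:((x-400)*1.28,y*384/308)
print("rim near",ray(c,*W(588,138),.05),"L",ray(c,*W(514,200),.05),"R",ray(c,*W(666,200),.05))
print("plate top",ray(c,*W(612,116),0),"right",ray(c,*W(687,185),0))
m=cv2.inRange(cv2.cvtColor(c["frame"],cv2.COLOR_RGB2HSV),np.array((105,100,20)),np.array((125,255,255)))
p=np.argwhere(m)[:,::-1];q=np.array([ray(c,u,v,.05)[:2] for u,v in p]);print(q.min(0),q.max(0))
# rim fit: outermost points at z=.05
s=d["side"];m=cv2.inRange(cv2.cvtColor(s["frame"],cv2.COLOR_RGB2HSV),np.array((105,100,20)),np.array((125,255,255)))
m[:150]=0;m[230:]=0;m[:,:180]=0;m[:,260:]=0;p=np.argwhere(m)[:,::-1];b=p[p[:,1]==p[:,1].max()];print("side base front",b.min(0),b.max(0),ray(s,*b.mean(0),0),"L/R",p[:,0].min(),p[:,0].max())
for y in(.21,.214,.22,.23):print(y,[proj(s,(.455+.048*np.cos(a),y+.048*np.sin(a),.02)).round(0).tolist() for a in(np.arctan2(-.552,.834),np.arctan2(.552,-.834))])
```

```text
rim near [0.4003203  0.21459885 0.05      ] L [0.43712094 0.16973793 0.05      ] R [0.43708405 0.26056343 0.05      ]
plate top [0.3943349  0.22996075 0.        ] right [0.45013878 0.29371993 0.        ]
[0.40073082 0.16691933] [0.48649899 0.269039  ]
side base front [217 203] [220 203] [0.43142959 0.16947324 0.        ] L/R 201 236
0.21 [[237.0, 186.0], [200.0, 187.0]]
0.214 [[236.0, 186.0], [199.0, 186.0]]
0.22 [[235.0, 185.0], [198.0, 185.0]]
0.23 [[233.0, 183.0], [196.0, 183.0]]
```

{"name": "play_rows", "arguments": {
  "commands": [
    [[10,0,0],[0,0,0],0.55],
    [[20,0,2],[0,0,0],0.55],
    [[23,0,7],[0,0,0],0.55],
    [[24,0,12],[0,0,0],0.55],
    [[24,0,15],[0,0,0],0.55],
    [[24,0,15],[0,0,0],0.55]
  ]
}}

```text
time_s: 6.12
eef_pos: [0.472, 0.236, 0.0297]
tcp_rot: [0.707, -0.707, -0.0, 0.0]
ft_force: [-0.5, 0.1, 0.0]
gripper_width: 0.0387
```

Run:
```python
from bench import robot
import cv2,numpy as np
from h import *
s=robot.get_state();print(s["eef_pos"],s["ft_force"])
c=robot.capture("wrist")
m=cv2.inRange(cv2.cvtColor(c["frame"],cv2.COLOR_RGB2HSV),np.array((105,100,20)),np.array((125,255,255)))
p=np.argwhere(m)[:,::-1];q=np.array([ray(c,u,v,.05)[:2] for u,v in p])
i=q[:,0].argmin();print(q.min(0),q.max(0),"near",q[i])
# circle fit on hull of near half
```

```text
[0.47195834 0.23596385 0.02968797] [-0.53438687  0.13116466  0.00833285]
[0.41233537 0.18075567] [0.50672832 0.27563471] near [0.41233537 0.2314381 ]
```

{"name": "play_rows", "arguments": {
  "commands": [
    [[-10,0,-7],[0,0,0],0.55],
    [[-10,0,-7],[0,0,0],0.55],
    [[-10,-20,-7],[0,0,0],0.55],
    [[-10,-55,-7],[0,0,0],0.5],
    [[-10,-90,-7],[0,0,0],0.4],
    [[0,-130,-40],[0,0,0],0.2],
    [[10,-160,-80],[0,0,0],0.2],
    [[20,-160,-120],[0,0,0],0.2]
  ]
}}

```text
time_s: 6.83
eef_pos: [0.4893, 0.1317, 0.19]
tcp_rot: [0.707, -0.707, -0.003, -0.001]
ft_force: [2.8, 0.2, 0.5]
gripper_width: 0.0684
```

{"name": "play_rows", "arguments": {
  "commands": [
    [[120,0,-250],[0,0,0],0.2],
    [[120,0,-250],[0,0,0],0.2],
    [[120,0,-250],[0,0,0],0.2],
    [[120,0,-250],[0,0,0],0.2],
    [[120,0,-250],[0,0,0],0.2],
    [[120,0,-250],[0,0,0],0.2],
    [[120,0,-250],[0,0,0],0.2],
    [[120,0,-250],[0,0,0],0.2]
  ]
}}

```text
time_s: 7.5
eef_pos: [0.6101, -0.1236, 0.186]
tcp_rot: [-0.707, 0.708, -0.001, 0.002]
ft_force: [-1.0, -0.2, -0.3]
gripper_width: 0.0683
```

Run:
```python
from bench import robot
import cv2,numpy as np,pickle
from h import *
s=robot.get_state();print(s["eef_pos"],s["gripper_width"])
d={n:robot.capture(n) for n in("top","side","wrist")};pickle.dump(d,open("c2.pkl","wb"))
for n in d:
  for x in blobs(d[n],(22,120,60),(34,255,255),15):
    r=cv2.minAreaRect(x);print(n,np.round(r[0]),np.round(r[1]),cv2.boundingRect(x))
print("expect",proj(d["wrist"],(.642,-.1495,.11)),proj(d["wrist"],(.642,-.1495,.055)))
cv2.imwrite("pics/s5.png",np.hstack([cv2.resize(d["top"]["frame"][90:290,130:400],(400,300)),cv2.resize(d["wrist"]["frame"],(400,300))])[:,:,::-1])
```

```text
[ 0.61005031 -0.12361248  0.18604607] 0.0683359155416543
top [325.  41.] [36. 10.] (312, 24, 24, 35)
side [243. 230.] [26. 32.] (229, 215, 28, 33)
side [410. 182.] [12. 19.] (401, 173, 19, 19)
side [378. 210.] [ 8. 26.] (372, 197, 12, 26)
wrist [416.  17.] [34. 71.] (381, 0, 72, 35)
wrist [198. 214.] [23. 83.] (156, 196, 82, 35)
wrist [223. 235.] [30. 45.] (197, 212, 42, 40)
wrist [155. 225.] [22.  9.] (144, 221, 22, 12)
wrist [124. 228.] [29. 20.] (115, 214, 28, 26)
wrist [192. 233.] [ 3. 44.] (170, 230, 45, 7)
wrist [159. 246.] [10.  5.] (154, 243, 11, 6)
expect [222.76451476 242.54119851] [229.31563555 218.47159028]
```

View pics/s5.png

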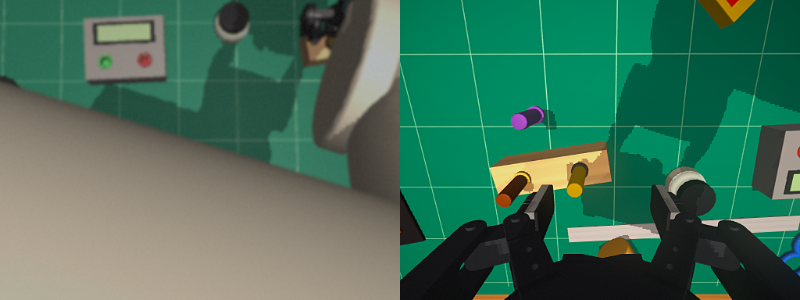

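{"name": "play_rows", "arguments": {
  "commands": [
    [[31,0,-25],[0,0,0],0.2],
    [[31,0,-25],[0,0,0],0.2],
    [[31,30,-25],[0,0,0],0.2],
    [[31,60,-25],[0,0,0],0.2],
    [[31,85,-25],[0,0,0],0.2],
    [[31,100,-25],[0,0,0],0.2],
    [[31,109,-25],[0,0,0],0.2],
    [[31,109,-25],[0,0,0],0.2]
  ]
}}

```text
time_s: 8.32
eef_pos: [0.6379, -0.1422, 0.0756]
tcp_rot: [0.707, -0.707, 0.001, 0.001]
ft_force: [0.2, -0.1, 0.4]
gripper_width: 0.0683
```

Run:
```python
from bench import robot
import cv2,numpy as np
from h import *
s=robot.get_state();print(s["eef_pos"],s["ft_force"])
c=robot.capture("wrist");t=robot.capture("top")
print(proj(c,(.641,-.149,.11)),proj(c,(.641,-.149,.055)))
cv2.imwrite("pics/s6.png",np.hstack([cv2.resize(c["frame"],(500,375)),cv2.resize(t["frame"][100:230,130:230],(288,375))])[:,:,::-1])
```

```text
[ 0.63785603 -0.14219089  0.07559426] [ 0.15999952 -0.11478018  0.42792454]
[242.21609217 293.70100025] [247.09836489 237.87059804]
```

View pics/s6.png

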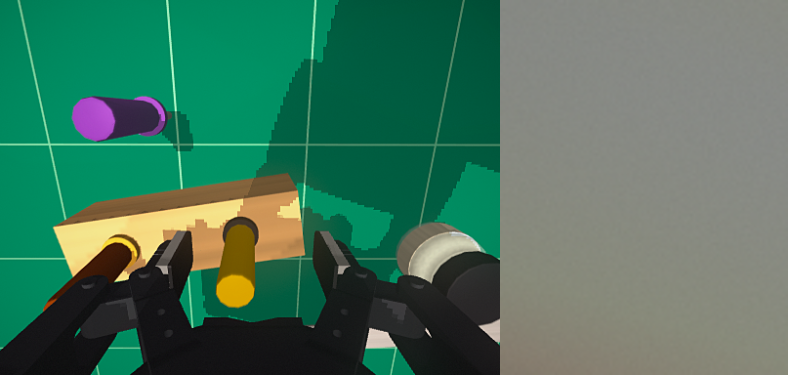

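{"name": "play_rows", "arguments": {
  "commands": [
    [[3.5,-1,-7],[0,0,0],0.2],
    [[3.5,-1,-7],[0,0,0],0.2],
    [[3.5,-1,-7],[0,0,0],1],
    [[3.5,-1,-7],[0,0,0],1],
    [[3.5,-1,-7],[0,0,0],1],
    [[3.5,-1,-7],[0,0,0],1],
    [[3.5,-1,-7],[0,0,0],1],
    [[3.5,-1,-7],[0,0,0],1]
  ]
}}

```text
time_s: 9.08
eef_pos: [0.6425, -0.1506, 0.0784]
tcp_rot: [-0.707, 0.707, 0.0, -0.0]
ft_force: [-1.8, -1.0, 4.9]
gripper_width: 0.0171
```

{"name": "play_rows", "arguments": {
  "commands": [
    [[0,0,0],[0,0,0],1],
    [[0,0,0],[0,0,0],1],
    [[0,0,0],[0,0,0],1],
    [[0,0,0],[0,0,0],1],
    [[0,0,0],[0,0,0],1],
    [[0,0,0],[0,0,0],1]
  ]
}}

```text
time_s: 9.58
eef_pos: [0.6425, -0.1506, 0.0784]
tcp_rot: [-0.707, 0.707, 0.0, -0.0]
ft_force: [-1.2, -0.6, 6.0]
gripper_width: 0.0166
```

{"name": "play_rows", "arguments": {
  "commands": [
    [[0,-10,0],[0,0,0],1],
    [[0,-25,0],[0,0,0],1],
    [[0,-42,0],[0,0,0],1],
    [[0,-60,0],[0,0,0],1],
    [[0,-75,0],[0,0,0],1],
    [[0,-75,0],[0,0,0],1],
    [[0,-75,0],[0,0,0],1]
  ]
}}

```text
time_s: 10.17
eef_pos: [0.6429, -0.1507, 0.1541]
tcp_rot: [-0.707, 0.707, 0.001, 0.0]
ft_force: [-0.0, -0.3, 0.1]
gripper_width: 0.0167
```

{"name": "play_rows", "arguments": {
  "commands": [
    [[-3,0,30],[0,0,0],1],
    [[-5,0,70],[0,0,0],1],
    [[-8,0,110],[0,0,0],1],
    [[-11,0,150],[0,0,0],1],
    [[-15,0,190],[0,0,0],1],
    [[-18,0,230],[0,0,0],1],
    [[-21,0,270],[0,0,0],1],
    [[-24,0,310],[0,0,0],1]
  ]
}}

```text
time_s: 10.83
eef_pos: [0.6174, 0.1612, 0.1522]
tcp_rot: [-0.707, 0.707, -0.001, -0.001]
ft_force: [1.1, 0.3, -1.6]
gripper_width: 0.0165
```

{"name": "play_rows", "arguments": {
  "commands": [
    [[-2,0,25],[0,0,0],1],
    [[-4,0,45],[0,0,0],1],
    [[-4,0,57],[0,0,0],1],
    [[-4,0,57],[0,0,0],1],
    [[-4,0,57],[0,0,0],1],
    [[-4,0,57],[0,0,0],1]
  ]
}}

```text
time_s: 11.33
eef_pos: [0.6144, 0.2152, 0.1528]
tcp_rot: [-0.707, 0.707, -0.0, -0.0]
ft_force: [-1.1, 0.0, -0.4]
gripper_width: 0.0164
```

Run:
```python
from bench import robot
import cv2,numpy as np,pickle
from h import *
s=robot.get_state();print(s["eef_pos"],s["ft_force"],s["gripper_width"])
d={n:robot.capture(n) for n in("wrist","side","top")};pickle.dump(d,open("c3.pkl","wb"))
e=s["eef_pos"]; 
for n in("wrist","side"):
  for z in(e[2]-.0684,e[2]-.0284):print(n,"tip/collar",proj(d[n],(e[0],e[1],z)))
  print("tare",proj(d[n],(.6148,.2178,.045)))
w=d["wrist"]["frame"];S=d["side"]["frame"]
cv2.imwrite("pics/s7.png",np.hstack([cv2.resize(w[100:340,170:410],(450,450),interpolation=3),cv2.resize(S[90:210,225:315],(338,450),interpolation=3)])[:,:,::-1])
```

```text
[0.61443317 0.21522833 0.15279979] [-1.08375432  0.02992899 -0.3826979 ] 0.016445783739003444
wrist tip/collar [258.15630887 207.49185298]
wrist tip/collar [258.09312724 228.07575492]
tare [260.9798086  193.68385374]
side tip/collar [267.82319203 147.44549386]
side tip/collar [267.95716416 133.73426974]
tare [267.25969213 160.08170035]
```

View pics/s7.png

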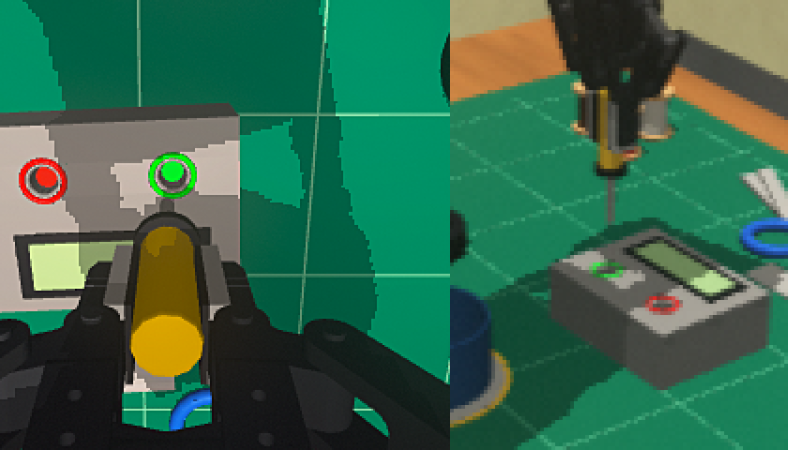

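Run:
```python
import pickle,cv2,numpy as np
from h import *
d=pickle.load(open("c3.pkl","rb"));w=d["wrist"]["frame"];S=d["side"]["frame"]
print(cv2.cvtColor(w,cv2.COLOR_RGB2GRAY)[196:216,250:270])
print(cv2.cvtColor(S,cv2.COLOR_RGB2GRAY)[136:156,260:276])
for u,v in((259.3,205.6),(259,205)):print(tri(d["wrist"],(u,v),d["side"],(267.9,149.2)))
print([tuple(np.round(ray(d["wrist"],261.7,193.9,.045),4))],"ring side",tri(d["wrist"],(261.7,193.9),d["side"],(225+(607-450)/3.755,90+270/3.75)))
```

```text
[[146 149 112 208 143 100  59  58  63  94 141 153 154 118 123  66  58  71
   62 160]
 [143 149 127 106 181 123  61  57  67  67  67  65  67  69  72  75  61  60
   93 172]
 [141 149 145 115 206 165 132  65  70  71  75  75  76  76  76  76  60  83
  103 117]
 [105 141 149 137 127 190 156 136  93  60  62  62  64  63  62  63  82 106
  117  84]
 [196 151 147 148 133 131 193 168 162  89  81  73  84  83  84 104 121 127
   86  83]
 [191 198 139 147 150 140  77  96 121 109 110 106 105 111 118 118 135  95
   84 104]
 [187 191 197 140 148 150 147  79  80 109 106 134 133 104  85  95  83  96
  114 109]
 [181 182 184 191 132 149 150 105  97  89  89  83  78  86  92  95 104 123
   97 107]
 [181 182 186 186 194 168 141  95 116 122 123 116 113 120 122 116 103  99
   96 125]
 [181 183 187 102 112 117 122 105  85  80  86  96  99  99  99 102  93 126
  125 123]
 [181 184 190 108 119 124  90  68  73  74  73  99  92 128 124 123 124 122
  122 120]
 [184 187 193 110 122 108  65  73  77  76  75  70  96 127 122 121 121 121
  120 121]
 [187 189 193 113 124  92  69  73  77  75  76  73  66 127 122 121 120 120
  121 
[... 1417 characters left out ...]
4  93  93  92  92  86  90  91  92  94  93  92  93  83]
 [105  94  93  93  93  94  91  86  89  94  84  58  58  60  58  58]
 [111 106  93  92  93  93  84  58  57  57  58  53  57  54  57  56]
 [ 94  99 110 106  93  82  56  57  55  55  57  56  54  54  56  61]
 [ 93  94  99 102  71  57  53  55  55  55  56  54  58  65  79  91]
 [ 92  84  58  61  63  71  60  54  55  53  61  79  92  92  92  93]
 [ 56  56  55  55  56  60  69  75  73  84  92  94  93  93  94  85]
 [ 52  56  56  56  60  73  78  93  92  93  94  93  86  59  52  33]]
[0.61507811 0.21605212 0.07857471]
[0.61465938 0.21573755 0.07876476]
[(np.float64(0.615), np.float64(0.2185), np.float64(0.045))] ring side [0.61574732 0.21909733 0.038611  ]
```

{"name": "play_rows", "arguments": {
  "commands": [
    [[-1,0,3],[0,0,0],1],
    [[-1,0,3],[0,0,0],1],
    [[-1,10,3],[0,0,0],1],
    [[-1,20,3],[0,0,0],1],
    [[-1,30,3],[0,0,0],1],
    [[-1,34,3],[0,0,0],1],
    [[-1,34,3],[0,0,0],1],
    [[-1,34,3],[0,0,0],1]
  ]
}}

```text
time_s: 12.15
eef_pos: [0.6132, 0.2194, 0.1187]
tcp_rot: [-0.707, 0.707, -0.0, -0.0]
ft_force: [-0.4, -0.6, 0.4]
gripper_width: 0.0165
```

Run:
```python
from bench import robot
import cv2,numpy as np,pickle
from h import *
s=robot.get_state();print(s["eef_pos"],s["ft_force"],s["gripper_width"])
d={n:robot.capture(n) for n in("wrist","side")};pickle.dump(d,open("c4.pkl","wb"))
w=d["wrist"]["frame"];S=d["side"]["frame"]
print(proj(d["wrist"],(.615,.2185,.045)),proj(d["wrist"],(.615,.2185,.037)))
cv2.imwrite("pics/s8.png",np.hstack([cv2.resize(w[160:280,200:320],(480,480),interpolation=2),cv2.resize(S[125:185,250:290],(320,480),interpolation=2)])[:,:,::-1])
```

```text
[0.61324608 0.2193642  0.11867376] [-0.42421338 -0.61118489  0.39052751] 0.01653235987624134
[257.09220163 207.39164213] [257.13522186 204.20780452]
```

View pics/s8.png

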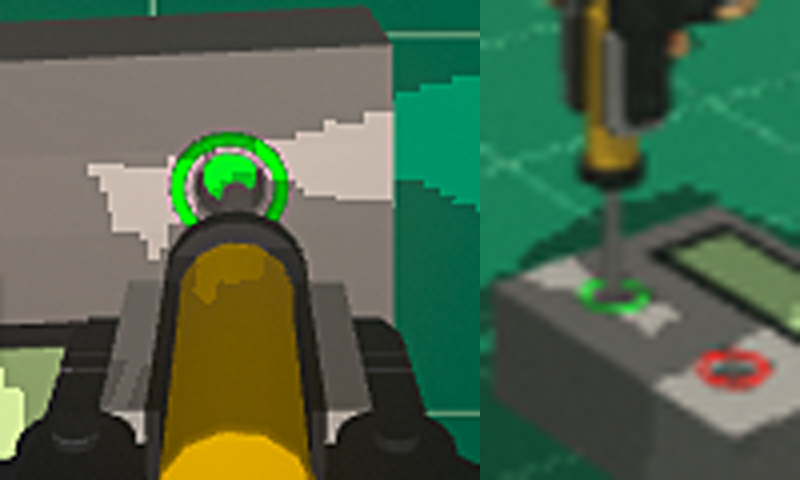

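{"name": "play_rows", "arguments": {
  "commands": [
    [[0,0,-1.2],[0,0,0],1],
    [[0,3,-1.2],[0,0,0],1],
    [[0,6,-1.2],[0,0,0],1],
    [[0,9,-1.2],[0,0,0],1],
    [[0,12,-1.2],[0,0,0],1],
    [[0,14,-1.2],[0,0,0],1],
    [[0,14,-1.2],[0,0,0],1],
    [[0,14,-1.2],[0,0,0],1]
  ]
}}

```text
time_s: 12.92
eef_pos: [0.6134, 0.2182, 0.1051]
tcp_rot: [-0.707, 0.707, -0.0, -0.0]
ft_force: [-1.1, -1.0, 0.4]
gripper_width: 0.0167
```

{"name": "play_rows", "arguments": {
  "commands": [
    [[0,1,0],[0,0,0],1],
    [[0,2,0],[0,0,0],1],
    [[0,2,0],[0,0,0],1],
    [[0,2,0],[0,0,0],1]
  ]
}}

```text
time_s: 13.25
eef_pos: [0.6135, 0.2182, 0.1033]
tcp_rot: [0.707, -0.707, -0.0, 0.0]
ft_force: [-0.7, -0.0, 1.5]
gripper_width: 0.0166
```

{"name": "play_rows", "arguments": {
  "commands": [
    [[0,1,0],[0,0,0],1],
    [[0,1.5,0],[0,0,0],1],
    [[0,1.5,0],[0,0,0],1],
    [[0,1.5,0],[0,0,0],1]
  ]
}}

```text
time_s: 13.58
eef_pos: [0.6135, 0.2182, 0.1017]
tcp_rot: [0.707, -0.707, -0.0, 0.0]
ft_force: [-0.6, -0.7, 2.4]
gripper_width: 0.0169
```

{"name": "play_rows", "arguments": {
  "commands": [
    [[0,1,0],[0,0,0],1],
    [[0,2,0],[0,0,0],1],
    [[0,2,0],[0,0,0],1],
    [[0,2,0],[0,0,0],1]
  ]
}}

```text
time_s: 13.92
eef_pos: [0.6139, 0.2183, 0.1007]
tcp_rot: [0.707, -0.707, -0.001, -0.0]
ft_force: [-3.5, -1.5, 16.3]
gripper_width: 0.0164
```

{"name": "play_rows", "arguments": {
  "commands": [
    [[0,1,0],[0,0,0],1],
    [[0,1,0],[0,0,0],1],
    [[0,1,0],[0,0,0],1]
  ]
}}

```text
time_s: 14.17
eef_pos: [0.6142, 0.2183, 0.1004]
tcp_rot: [0.707, -0.707, -0.001, -0.001]
ft_force: [-5.1, -2.0, 25.1]
gripper_width: 0.0165
```

The stop came at a tip height of about 33 mm, which matches the cap fully down. Holding there.

{"name": "play_rows", "arguments": {
  "commands": [
    [[0,0,0],[0,0,0],1],
    [[0,0,0],[0,0,0],1],
    [[0,0,0],[0,0,0],1],
    [[0,0,0],[0,0,0],1],
    [[0,0,0],[0,0,0],1],
    [[0,0,0],[0,0,0],1],
    [[0,0,0],[0,0,0],1],
    [[0,0,0],[0,0,0],1]
  ]
}}

```text
time_s: 14.83
eef_pos: [0.6142, 0.2184, 0.1004]
tcp_rot: [0.707, -0.707, -0.001, -0.001]
ft_force: [-4.0, -2.0, 24.4]
gripper_width: 0.0165
```

{"name": "play_rows", "arguments": {
  "commands": [
    [[0,0,0],[0,0,0],1],
    [[0,0,0],[0,0,0],1],
    [[0,0,0],[0,0,0],1],
    [[0,0,0],[0,0,0],1],
    [[0,0,0],[0,0,0],1],
    [[0,0,0],[0,0,0],1],
    [[0,0,0],[0,0,0],1],
    [[0,0,0],[0,0,0],1]
  ]
}}

```text
time_s: 15.5
eef_pos: [0.6142, 0.2184, 0.1004]
tcp_rot: [0.707, -0.707, -0.001, -0.001]
ft_force: [-5.0, -2.4, 24.5]
gripper_width: 0.0165
```

{"name": "play_rows", "arguments": {
  "commands": [
    [[0,-5,0],[0,0,0],1],
    [[0,-12,0],[0,0,0],1],
    [[0,-25,0],[0,0,0],1],
    [[0,-40,0],[0,0,0],1],
    [[0,-57,0],[0,0,0],1],
    [[0,-57,0],[0,0,0],1],
    [[0,-57,0],[0,0,0],1]
  ]
}}

```text
time_s: 16.08
eef_pos: [0.6138, 0.2183, 0.1563]
tcp_rot: [0.707, -0.707, -0.001, -0.0]
ft_force: [0.1, -0.3, -1.5]
gripper_width: 0.0166
```

Run:
```python
from bench import robot
import cv2,numpy as np,pickle
s=robot.get_state();print(s["eef_pos"],s["ft_force"],s["gripper_width"])
d={n:robot.capture(n) for n in("wrist","side")};pickle.dump(d,open("c5.pkl","wb"))
a=pickle.load(open("c3.pkl","rb"))
# compare collar/shank in wrist image to before the press
g=cv2.cvtColor(d["wrist"]["frame"],cv2.COLOR_RGB2GRAY);print(g[200:218:1,250:270])
def hv(f):
    h=cv2.cvtColor(f,cv2.COLOR_RGB2HSV);m=cv2.inRange(h,np.array((22,150,60)),np.array((30,255,255)));p=np.argwhere(m[150:300,200:320]);return p.mean(0)+[150,200],p.min(0)+[150,200],p.max(0)+[150,200],len(p)
print(hv(a["wrist"]["frame"]),hv(d["wrist"]["frame"]))
```

```text
[0.61377712 0.21831053 0.15629298] [ 0.07443148 -0.32845215 -1.50714566] 0.016594746508998618
[[149 146 126 110 178 184 170 166 132 140 108 114 129 102  85  94 115  95
  101 128]
 [137 149 148 136 117 130 166 184 107 109 105  92  93  90 102 116  97 102
  126 123]
 [153 136 147 149 149 141 137 133  77  81  87  93 100 116 107 103 103 124
  122 121]
 [187 168 151 139 148 150 140 144 109 113 118 116 110  98  99 111 124 122
  122 121]
 [183 185 189 184  99 121 108 107  94  97 104 102 102 108 125 123 122 122
  120 120]
 [180 181 185 191 111 121 126 122  87  76 106 128 127 124 123 122 120 121
  121 121]
 [183 182 185 192 112 123  94  68  72  72  71  96 126 123 121 120 120 121
  120 121]
 [185 185 187 193 115 106  69  71  77  76  74  70  94 126 122 121 121 121
  121 121]
 [132 133 134 137 121  91  68  73  76  76  75  72  64 127 122 120 121 120
  120 120]
 [115 115 115 118 124  75  70  74  77  78  75  73  67 128 121 120 119 120
  120 120]
 [119 120 119 121 127  76  71  75  77  77  76  73  68 127 121 120 119 119
  119 121]
 [120 120 121 122 128  78  72  76  78  78  78  75  67 129 124 119 120 119
  120 120]
 [121 123 125 125 131  81  75  79  65  67  64  78  71 132 126 124 123 121
  120 119]
 [125 127 130  68  73  38  35  35  35  35  34  32  37  46 101 131 126 125
  124 121]
 [129  69  24  30  33  34  38  38  38  38  37  37  35  32  29  24  43  99
  128 125]
 [ 26  29  35  34  38  36  45  43  43  44  44  43  37  37  35  32  32  28
   43  99]
 [ 34  35  42  50  58  67  64  64  64  64  63  64  67  57  57  43  37  35
   32  27]
 [ 49  49  66  65  62  62  62  62  62  62  62  63  61  61  63  64  56  49
   35  32]]
(array([262.36897106, 258.4670418 ]), array([221, 239]), array([299, 278]), 2488) (array([262.38987138, 258.45940514]), array([221, 239]), array([299, 278]), 2488)
```

The stylus hasn't slipped in the grip (the handle mask is unchanged). Returning to the hole.

{"name": "play_rows", "arguments": {
  "commands": [
    [[2,0,-25],[0,0,0],1],
    [[5,0,-62],[0,0,0],1],
    [[8,0,-100],[0,0,0],1],
    [[11,0,-138],[0,0,0],1],
    [[14,0,-176],[0,0,0],1],
    [[17,0,-214],[0,0,0],1],
    [[20,0,-252],[0,0,0],1],
    [[23,0,-290],[0,0,0],1]
  ]
}}

```text
time_s: 16.85
eef_pos: [0.6358, -0.0736, 0.1545]
tcp_rot: [0.707, -0.707, 0.001, 0.001]
ft_force: [0.5, 0.9, -1.1]
gripper_width: 0.0167
```

{"name": "play_rows", "arguments": {
  "commands": [
    [[2,0,-30],[0,0,0],1],
    [[4,0,-55],[0,0,0],1],
    [[5.5,0,-72],[0,0,0],1],
    [[5.5,0,-79],[0,0,0],1],
    [[5.5,0,-79],[0,0,0],1],
    [[5.5,0,-79],[0,0,0],1],
    [[5.5,0,-79],[0,0,0],1]
  ]
}}

```text
time_s: 17.43
eef_pos: [0.6418, -0.1493, 0.1555]
tcp_rot: [0.707, -0.707, -0.0, 0.001]
ft_force: [-0.2, 0.0, 0.2]
gripper_width: 0.0166
```

{"name": "play_rows", "arguments": {
  "commands": [
    [[0.7,0,-1.3],[0,0,0],1],
    [[0.7,12,-1.3],[0,0,0],1],
    [[0.7,24,-1.3],[0,0,0],1],
    [[0.7,32,-1.3],[0,0,0],1],
    [[0.7,40,-1.3],[0,0,0],1],
    [[0.7,46,-1.3],[0,0,0],1],
    [[0.7,50,-1.3],[0,0,0],1],
    [[0.7,50,-1.3],[0,0,0],1]
  ]
}}

```text
time_s: 18.1
eef_pos: [0.6422, -0.152, 0.1046]
tcp_rot: [0.707, -0.707, 0.0, 0.001]
ft_force: [-0.2, 0.2, -1.0]
gripper_width: 0.0167
```

{"name": "play_rows", "arguments": {
  "commands": [
    [[0,6,0],[0,0,0],1],
    [[0,12,0],[0,0,0],1],
    [[0,18,0],[0,0,0],1],
    [[0,23,0],[0,0,0],1],
    [[0,26,0],[0,0,0],1],
    [[0,26,0],[0,0,0],1],
    [[0,26,0],[0,0,0],1]
  ]
}}

```text
time_s: 18.68
eef_pos: [0.6427, -0.1521, 0.0796]
tcp_rot: [0.707, -0.707, -0.0, 0.0]
ft_force: [0.6, 0.2, -0.6]
gripper_width: 0.0166
```

{"name": "play_rows", "arguments": {
  "commands": [
    [[0,1,1.2],[0,0,0],1],
    [[0,1,1.2],[0,0,0],1],
    [[0,1,1.2],[0,0,0],0.6],
    [[0,1,1.2],[0,0,0],0.4],
    [[0,1,1.2],[0,0,0],0.2],
    [[0,1,1.2],[0,0,0],0.2],
    [[0,1,1.2],[0,0,0],0.2],
    [[0,1,1.2],[0,0,0],0.2]
  ]
}}

```text
time_s: 19.35
eef_pos: [0.6427, -0.1509, 0.0787]
tcp_rot: [-0.707, 0.707, 0.0, -0.0]
ft_force: [-0.0, -0.1, -0.2]
gripper_width: 0.0681
```

{"name": "play_rows", "arguments": {
  "commands": [
    [[0,-20,0],[0,0,0],0.2],
    [[0,-50,0],[0,0,0],0.2],
    [[0,-85,0],[0,0,0],0.2],
    [[0,-120,0],[0,0,0],0.2],
    [[0,-150,0],[0,0,0],0.2],
    [[-30,-150,0],[0,0,0],0.2],
    [[-70,-150,-30],[0,0,0],0.2],
    [[-110,-150,-60],[0,0,0],0.2]
  ]
}}

```text
time_s: 20.02
eef_pos: [0.5452, -0.2004, 0.2292]
tcp_rot: [-0.707, 0.707, 0.001, -0.001]
ft_force: [-0.6, -0.7, -0.1]
gripper_width: 0.068
```

{"name": "play_rows", "arguments": {
  "commands": [
    [[-40,0,-40],[0,0,0],0.2],
    [[-80,0,-80],[0,0,0],0.2],
    [[-110,0,-110],[0,0,0],0.2],
    [[-130,0,-130],[0,0,0],0.2],
    [[-130,0,-130],[0,0,0],0.2],
    [[-130,0,-130],[0,0,0],0.2]
  ]
}}

```text
time_s: 20.52
eef_pos: [0.4135, -0.3335, 0.2288]
tcp_rot: [-0.707, 0.707, -0.001, 0.001]
ft_force: [0.8, 0.2, -0.2]
gripper_width: 0.0684
```

Run:
```python
from bench import robot
import cv2,numpy as np,pickle
from h import *
s=robot.get_state();print(s["eef_pos"],s["ft_force"],s["gripper_width"],s["time_s"])
d={n:robot.capture(n) for n in("top","side")};pickle.dump(d,open("c6.pkl","wb"))
t=d["top"]
for x in blobs(t,(105,100,20),(125,255,255),100):
    print("blue",cv2.boundingRect(x))
a=pickle.load(open("c0.pkl","rb"))
for n in d:
  print(n,[(cv2.boundingRect(x)) for x in blobs(a[n],(22,120,80),(34,255,255),15)],[(cv2.boundingRect(x)) for x in blobs(d[n],(22,120,80),(34,255,255),15)])
cv2.imwrite("pics/s9.png",np.hstack([cv2.resize(t["frame"],(400,300),interpolation=3),cv2.resize(d["side"]["frame"],(400,300),interpolation=3)])[:,:,::-1])
```

```text
[ 0.41345058 -0.33348248  0.22884845] [ 0.84537966  0.24855221 -0.23348398] 0.06836206401622562 20.5167
blue (351, 246, 44, 41)
blue (177, 174, 40, 38)
blue (182, 35, 29, 39)
top [(262, 196, 37, 36), (314, 24, 22, 35), (356, 108, 9, 9)] [(314, 24, 22, 35), (354, 108, 11, 9)]
side [(229, 215, 28, 33), (372, 197, 12, 26), (403, 173, 15, 18), (191, 182, 50, 23)] [(229, 215, 28, 33), (373, 198, 11, 25)]
```

View pics/s9.png

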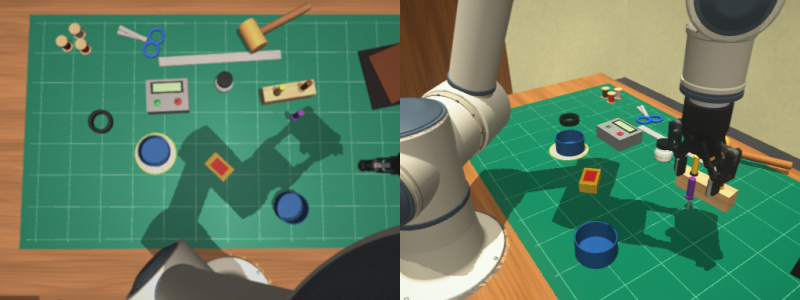

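```bash
python3 -c "
from bench import robot
print(robot.finish_job())"
```

```text
the job is handed in; nothing more can be done
None
```

The job is done and handed in at 20.5 s of the 72 s allowed; the hand-in gave no verdict.

**Tin:** I dragged the far blue tin by its inside wall, between the jar and the carton, onto the plate without lifting it. In the last views it stands about 3 mm from the plate's centre; up to 18 mm still keeps it wholly on. The gripper was clear of it before I took the stylus.

**Tare button:** I took the yellow stylus from the rack and pressed the green button to its stop. The tip came to about 33 mm above the bench, where the cap is fully down, at about 25 N. I held it there for just over 1.3 s. I judged "fully down" from height and force, as there was no reading of the button itself.

**Stylus:** It didn't slip in the grip, went back into its own hole without side force, and stands upright. Its picture is within 1–2 pixels of the start.

**Everything else:** In the last pictures the carton, jar, tape roll and awl look to be where they were. Only the carton was also compared by numbers, and only in the side view, where it matched. The top view's yellow mask lost it under the arm's shadow, so that check gave no reading. I never went near the red button, and the robot was touching nothing at hand-in.

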